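# Lock a fresh filter cartridge into the vacuum pump

### The arm

A 6-joint arm with a two-finger parallel gripper is mounted at the origin on a cart in front of the work surface, level with it; the furniture and walls round the work are solid. World frame = base frame: x ahead of the robot, y to its left, z up, the work surface at z = 0. Lengths are in mm, angles in rad, forces in N, time in s.
With the tool pointing down it reaches from about 275 to 825 mm from the base axis. Payload 4.9 kg.
Tool frame: the origin (TCP) lies midway between the tips of the shut fingers; the grasp point (between the pads) lies 19 mm behind it (r.grip_depth is the distance from the TCP to the grasp point, in mm); z points along the fingers, y is the line along which they close (so a half turn about z gives the same grasp; the last joint's range is limited). The gripper opens to 85 mm and grips with 20 to 120 N. Pads are 22 mm wide; open, the fingers measure 114 mm over their backs; the gripper's body (76 mm by 85 mm) begins 54 mm behind the grasp point. The pads swing forward as they close: fully open they stand 13 mm farther back than shut.
Start: joints at [-1.284, 0.326, -0.193, 1.052, 0, 1.437], TCP at [224.683, -502.032, 231.281] pointing down, gripper open.
Joint ranges: [-2.65, 2.65], [-0.97, 1.79], [-1.3, 1.35], [-1.93, 2.1], [-1.47, 1.37], [-3.14, 3.14]. Speed limits (rad/s): [2.57, 2.57, 3.14, 3.14, 3.14, 3.14].

### API

Orientations are given as a rotation vector (axis times angle).
In Python, from bench import r, kin, monitor, cams gives the robot as it stands. Calls block until the motion is done:
- r.move_ptp(position, orientation): joint-space move of the TCP to a pose.
- r.move_linear(position, orientation=None, max_speed=150): straight line of the TCP; orientation=None keeps the orientation; max_speed is the mean speed in mm/s.
- r.move_joints(angles): joint-space move.
- r.move_gripper(opening): finger opening in mm; the grip force is fixed at half the most; returns when the fingers have stopped.
- r.sleep(seconds).
- kin.solve_ik(position, orientation): joint angles nearest the present ones, or None.
- monitor.observe(): the state.
- cams.capture(name): name is "scene" or "top" or "wrist"; returns a dict with "color" (400x640x3 uint8, red, green, blue), "vertical_fov" (degrees; the focal length in pixels is half the picture's height over the tangent of half this angle, whatever the lens; pixels are square), "cx", "cy" (the principal point, pixels), "R" (3x3) and "t" (3): a world point X has camera coordinates R X + t. Camera axes: x right, y down, z forward; pixel columns grow to the right and rows downward; lengths in mm; the calibration is good to about 2 mm. A picture is of the moment at which its call begins. There is no depth.
A pose or a line that the arm cannot do raises r.IKError and nothing moves.
- r.finish_job(): hands the job in; it is judged then, once.
The state is a dict: "time": time; "qpos": joint angles; "qvel": joint speeds; "effort": joint torques, N m; "tool_pos": TCP position; "tool_rot": TCP orientation; "force": force on the tool from outside, world axes, zero at the start; "wrist_torque": the same for the moment, N m; "grip_width": finger opening in mm; "grip_force": force on a finger pad.
Only numpy, scipy, OpenCV 4.12 (cv2) and the standard library are available. Lean on these libraries where they do the work, as an engineer would, in place of code of your own. Each camera call takes 0.05 s, during which the arm holds its last target. There are 200 camera calls.

### The job

A fresh filter cartridge lies on its side on the table: stand it up on its black foot on the table and let go, then take it again from above and fit it in the round bayonet socket of the small vacuum pump. Line its two orange lugs up with the socket's two slots (orange marks), push it down against the spring as far as it goes, twist it a quarter turn clockwise (seen from above) so that the lugs come to the green dots, and let go so that it springs up into its lock. Leave the other things on the table where they are.

Things in the scene. Friction and masses are not known exactly. Their poses are not given: they have to be found in the camera images.
- cartridge_center (a point): Centre, half-way along, of the loose filter cartridge (0.18 kg, 89 mm long, upper part a square white body 54x54 mm). Own z runs along it from foot to top; x and y are square to the body's sides, lugs along y. At the start it lies on a side of the body, its axis 27 mm above the table, own y level, its top pointing towards the robot within 35 degrees.
- cartridge_foot (a point): Centre of the cartridge's flat foot (33 mm across, it can stand on it), 44.5 mm below its centre when upright; axes as cartridge_center. Up from here: 0-27 mm a round black neck 40 mm across, tapered over the first 4 mm; then to 89 mm the white body with grey ribs and a blue top. An orange bar on top runs along the lugs.
- cartridge_lugs (a point): On the cartridge's axis, mid-height of its two orange lugs, 11.5 mm above the foot; axes as cartridge_center. The lugs are 7 mm high and 10 mm wide and stick out of the neck along own +y and -y to 27 mm from the axis. Both are alike: it fits either way round.
- socket_mouth (a point): Centre of the mouth of the pump's fixed bayonet socket, an aluminium ring 80 mm across, flat top 37 mm above the table; z up. Bore 44 mm, with two open slots along own +x and -x (orange marks), 13.5 mm wide at the bore and widening out to 29 mm from the axis. Green dots along own +y and -y. The pump's housing stands on own +y.
- socket_lock (a point): On the socket's axis at the under side of its 9 mm lip, 9 mm below the mouth; axes as socket_mouth. Below it the lugs turn only clockwise from above, from the slots to notches 90 degrees away (own y), with a stop about 10 degrees past. The lugs clear the lip when cartridge_center is less than 20.5 mm above socket_mouth; locked, they sit 2.5 mm up in the notches, with it 23 mm above.
- pusher (a joint): Spring plate inside the socket, m pressed down from rest (0 to 0.0125). The foot meets it when cartridge_center is 29 mm above socket_mouth; it pushes up with 2.4 N at first and about 9.5 N when the shoulder of the white body stops on the ring (cartridge_center 17.5 mm above socket_mouth).
- pump: The fixed vacuum pump on a dark plate; origin on the table under the socket's axis, axes as socket_mouth. Besides the socket: a blue housing and dark finned motor on own +y, 50 to 127 mm from the axis, up to 75 mm above the table.
- marker: Felt marker with a red cap, 18x136x17 mm, lying along own y near the table's front edge; bystander; origin at its underside.
- carton: White and blue medicine carton, 50x106x43 mm, lying to the left of the pump; bystander; origin under its centre.
- tape: Roll of white tape, 92 mm across, 36 mm high, lying flat far to the right; bystander; origin under its centre.

How it is judged (in metres and radians):
On the way:
1. the cartridge stands upright on its foot on the table, let go (angle between cartridge_center's own z axis and vertical below 0.1 rad and height (world z) of cartridge_center between 0.041 and 0.048 m and contact force between the fingers and cartridge below 0.1 N and linear speed of cartridge below 0.02 m/s), for 0.2 s.
At the end, for the whole second after the job is handed in: The cartridge stands upright (within 4.5 degrees) in the pump's socket, within 6 mm of its axis, its centre 20.5 to 26 mm above the socket's mouth (sprung up into the lock), its lugs within 14 degrees of the green dots, at rest and released (horizontal distance between cartridge_center and socket_mouth below 0.006 m and z of cartridge_center in the frame of socket_mouth between 0.0205 and 0.026 m and angle between the y axis of cartridge_center and the y axis of socket_mouth, either way round below 0.24 rad and angle between cartridge_center's own z axis and vertical below 0.08 rad and linear speed of cartridge below 0.02 m/s); the robot touches nothing.
It fails at once if a bystander is moved more than 3 cm (distance of any of marker, carton, tape from where it was at the start of the episode above 0.03 m).
It also fails if it takes over 67 s, if anything falls off the work surface, if the arm or the gripper's body presses on something with over 40 N, if the wrist force passes 120 N, or if a joint passes its speed limit or range.

## Working session

There is one attempt and no reset: what is moved stays moved. The work goes in short steps, each a Python script; the robot and the scene stay as the last script left them, time stands still between calls to the robot, and variables do not carry over. Pictures are saved under pics/ and viewed, at most 10 in all, crops included, and the job is handed in when it is done.

```bash
ls; mkdir -p pics
python3 - <<'E'
from bench import r,kin,monitor,cams
import cv2,numpy as np
for n in ("scene","top"):
    c=cams.capture(n); cv2.imwrite(f"pics/{n}0.png",c["color"][:,:,::-1])
    R=np.array(c["R"]);t=np.array(c["t"]); print(n,c["vertical_fov"],c["cx"],c["cy"],(-R.T@t).round(1),R.round(3).tolist())
print(monitor.observe()["time"])
E
```

```text
pics
scene 51.3526315231882 323.71957749223503 192.1937751949317 [-257.1  559.1  666. ] [[-0.611, -0.792, -0.019], [-0.425, 0.347, -0.836], [0.668, -0.503, -0.548]]
top 57.97409458273198 313.185549549072 198.44049239240496 [367.9  -6.9 931.8] [[0.003, -1.0, 0.016], [-0.986, -0.006, -0.169], [0.169, -0.015, -0.985]]
0.1
```

View pics/top0.png

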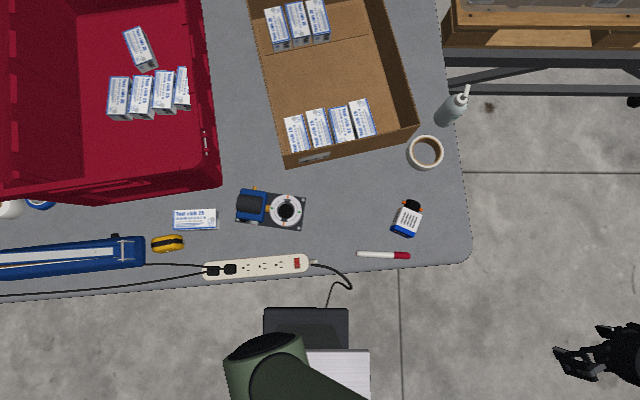

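View pics/scene0.png

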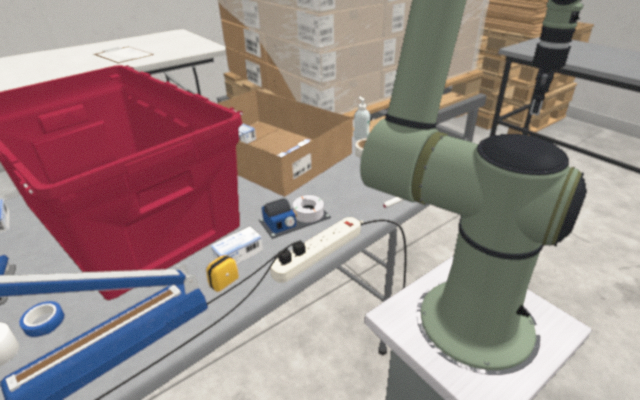

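The top view shows the cartridge at about (407,220), with its foot up in the image at (411,203) and its blue top at (403,235). The socket ring is at (286,210) with the housing to its left, and the marker is at (383,255). The scene view shows the pump at (295,210), but the arm hides the cartridge. Next I'll take rough positions and get a closer wrist view of each.

```bash
cat > h.py <<'E'
from bench import r,kin,monitor,cams
import cv2,numpy as np
from scipy.spatial.transform import Rotation as Ro
def cap(n,name=None):
    c=cams.capture(n); c["R"]=np.array(c["R"]);c["t"]=np.array(c["t"])
    if name: cv2.imwrite(f"pics/{name}.png",c["color"][:,:,::-1])
    return c
def ray(c,u,v,z):
    f=200/np.tan(np.radians(c["vertical_fov"]/2))
    d=c["R"].T@np.array([(u-c["cx"])/f,(v-c["cy"])/f,1]); o=-c["R"].T@c["t"]
    return o+d*(z-o[2])/d[2]
def proj(c,X):
    f=200/np.tan(np.radians(c["vertical_fov"]/2))
    p=c["R"]@np.array(X,float)+c["t"]; return np.array([c["cx"]+f*p[0]/p[2],c["cy"]+f*p[1]/p[2]])
def rot(z,y):
    z=np.array(z,float);z/=np.linalg.norm(z);y=np.array(y,float);y-=z*(y@z);y/=np.linalg.norm(y)
    return Ro.from_matrix(np.c_[np.cross(y,z),y,z]).as_rotvec()
def down(a): return rot([0,0,-1],[np.cos(a),np.sin(a),0])  # closing line at azimuth a
E
python3 - <<'E'
from h import *
c=cap("top")
for n,u,v,z in [("foot",411,203,27),("top",403,236,27),("sock",286,210,37),("marker",383,255,15),("carton",195,219,20),("housing",250,207,75)]: print(n,ray(c,u,v,z).round(0))
w=cap("wrist"); s=monitor.observe(); T=Ro.from_rotvec(s["tool_rot"]).as_matrix()
o=-w["R"].T@w["t"]; print("cam in tool",(T.T@(o-s["tool_pos"])).round(1),"axes",(w["R"]@T).round(3).tolist(),w["vertical_fov"])
E
```

```text
foot [ 513. -270.   27.]
top [ 429. -246.   27.]
sock [492.  47.  37.]
marker [ 382. -197.   15.]
carton [470. 278.  20.]
housing [493. 131.  75.]
cam in tool [  79.8   -0.5 -141. ] axes [[0.001, 1.0, 0.0], [-0.95, 0.001, -0.312], [-0.312, -0.0, 0.95]] 69.33716584669084
```

Run:
```python
from h import *
r.move_ptp([471,-258,200],down(np.radians(74)))
w=cap("wrist","w1"); s=monitor.observe(); print(s["time"],s["qpos"])
np.savez("w1.npz",**w)
f=np.array([np.cos(np.radians(-16)),np.sin(np.radians(-16)),0]);z=np.array([0,0,1.])
lo=np.array([-2.65,-.97,-1.3,-1.93,-1.47,-3.14]);hi=np.array([2.65,1.79,1.35,2.1,1.37,3.14])
foot=np.array([513,-270,27.]);G=foot-58*f
def mar(q): return None if q is None else round(float(min(np.min(np.array(q)-lo),np.min(hi-np.array(q)))),2)
for sg in (1,-1):
  for phi in (0,15,30,45,60):
    p=np.radians(phi);tz=-np.cos(p)*z+np.sin(p)*f; 
    q=kin.solve_ik(G-0*z+19*tz,rot(tz,sg*np.cross(f,z)))
    out=[]
    for az in (-60,-30,-15,0,15,30,60,180):
        h=np.array([np.cos(np.radians(az)),np.sin(np.radians(az)),0])
        tf=np.cos(p)*h-np.sin(p)*z
        qf=kin.solve_ik(np.array([500,-140,58])+19*tf,rot(tf,sg*np.cross(-z,-h)))
        out.append((az,mar(qf), None if qf is None else round(float(qf[5]),2)))
    print(sg,phi,mar(q),None if q is None else round(float(q[5]),2),out)
```

```text
1.8333 [-6.39676586e-01  3.25612517e-01 -2.76848154e-01  9.68113730e-01
 -1.90910476e-04 -3.58946721e-01]
1 0 0.37 2.77 [(-60, None, None), (-30, None, None), (-15, None, None), (0, None, None), (15, None, None), (30, None, None), (60, -0.0, -3.14), (180, None, None)]
1 15 0.41 2.73 [(-60, 0.15, 0.48), (-30, None, None), (-15, None, None), (0, None, None), (15, 0.02, -0.63), (30, 0.06, -1.42), (60, 0.29, -2.62), (180, None, None)]
1 30 0.26 2.7 [(-60, 0.18, 0.71), (-30, None, None), (-15, None, None), (0, None, None), (15, 0.07, -0.84), (30, 0.33, -1.35), (60, 0.43, -2.23), (180, 0.13, 3.0)]
1 45 0.05 2.7 [(-60, 0.28, 0.78), (-30, 0.03, 0.13), (-15, 0.0, -0.18), (0, 0.06, -0.5), (15, 0.19, -0.86), (30, 0.37, -1.25), (60, 0.63, -1.97), (180, 0.21, 2.93)]
1 60 None None [(-60, 0.42, 0.76), (-30, 0.26, 0.13), (-15, 0.25, -0.18), (0, 0.28, -0.5), (15, 0.36, -0.83), (30, 0.47, -1.16), (60, 0.75, -1.77), (180, 0.28, 2.86)]
-1 0 0.77 -0.37 [(-60, None, None), (-30, None, None), (-15, None, None), (0, None, None), (15, None, None), (30, None, None), (60, 0.24, 0.0), (180, None, None)]
-1 15 0.51 -0.42 [(-60, 0.15, -2.66), (-30, None, None), (-15, None, None), (0, None, None), (15, 0.02, 2.51), (30, 0.06, 1.72), (60, 0.29, 0.52), (180, None, None)]
-1 30 0.26 -0.44 [(-60, 0.18, -2.43), (-30, None, None), (-15, None, None), (0, None, None), (15, 0.07, 2.31), (30, 0.33, 1.8), (60, 0.43, 0.91), (180, 0.13, -0.14)]
-1 45 0.05 -0.44 [(-60, 0.28, -2.36), (-30, 0.03, -3.02), (-15, 0.0, 2.96), (0, 0.06, 2.64), (15, 0.19, 2.28), (30, 0.37, 1.89), (60, 0.63, 1.17), (180, 0.49, -0.22)]
-1 60 None None [(-60, 0.42, -2.38), (-30, 0.13, -3.01), (-15, 0.18, 2.96), (0, 0.28, 2.64), (15, 0.36, 2.31), (30, 0.47, 1.99), (60, 0.75, 1.37), (180, 0.83, -0.29)]
```

View pics/w1.png

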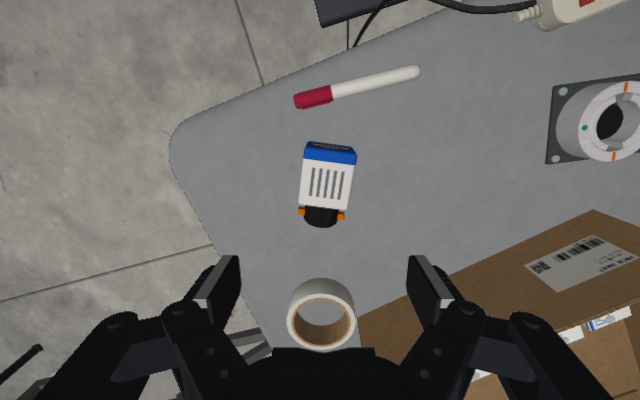

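The wrist view shows the cartridge's blue top at (330,154), its white body at (327,185), the black foot at (321,217) and the orange lugs at (301,211) and (342,215). The marker is at (357,87) and the tape at (322,315). The socket is partly in view at (608,122). I'll measure the cartridge from the colour masks.

```bash
cat >> h.py <<'E'
def blobs(c,lo,hi,roi,amin=8):
    h=cv2.cvtColor(c["color"],cv2.COLOR_RGB2HSV); m=cv2.inRange(h,np.array(lo),np.array(hi))
    k=np.zeros_like(m);x0,y0,x1,y1=roi;k[y0:y1,x0:x1]=m[y0:y1,x0:x1]
    n,l,st,ce=cv2.connectedComponentsWithStats(k)
    return k,sorted([(int(st[i][4]),ce[i].round(1).tolist()) for i in range(1,n) if st[i][4]>=amin],reverse=True)
E
python3 - <<'E'
from h import *
w={k:v for k,v in np.load("w1.npz").items()}
roi=(285,130,370,240)
_,o=blobs(w,(8,150,120),(25,255,255),roi); kb,b=blobs(w,(100,120,60),(125,255,255),roi); kw,wh=blobs(w,(0,0,170),(179,60,255),roi,40)
print(o,b,wh)
P=[ray(w,*x[1],29) for x in o[:2]]; mid=(P[0]+P[1])/2; d=P[1]-P[0]; print("lugs",P,"sep",np.linalg.norm(d[:2]),"mid",mid,"axis az",(np.degrees(np.arctan2(d[1],d[0]))-90)%180)
# white+blue top face outline quad at z=54
m=cv2.morphologyEx(cv2.bitwise_or(kw,kb),cv2.MORPH_CLOSE,np.ones((7,7),np.uint8))
cn=max(cv2.findContours(m,0,1)[0],key=cv2.contourArea)
q=cv2.approxPolyDP(cn,6,True)[:,0]; print(q.tolist())
Q=np.array([ray(w,*p,54) for p in q]); print(Q.round(1))
wp=ray(w,*b[0][1],54); print("blue",wp, "az", np.degrees(np.arctan2(*(mid-wp)[[1,0]])))
print("box",ray(w,590,210,0),"sock",ray(w,609,121,37))
E
```

```text
[(38, [301.1, 211.4]), (34, [340.4, 216.5])] [(777, [329.7, 153.8])] [(1771, [324.8, 183.9])]
lugs [array([ 497.39353055, -292.35698091,   29.        ]), array([ 515.95063236, -250.53784348,   29.        ])] sep 45.75157136794672 mid [ 506.67208145 -271.4474122    29.        ] axis az 156.07090597403476
[[308, 142], [299, 203], [345, 209], [355, 153]]
[[ 421.8 -259.7   54. ]
 [ 479.5 -287.1   54. ]
 [ 499.3 -242.5   54. ]
 [ 445.  -218.    54. ]]
blue [ 438.79284484 -242.33669373   54.        ] az -23.212578081524914
box [605.35492255  51.3326862    0.        ] sock [487.74605965  38.73343259  37.        ]
```

```bash
cat > a.py <<'E'
from h import *
a=np.radians(-24.5);f=np.array([np.cos(a),np.sin(a),0]);z=np.array([0,0,1.]);p=np.radians(30)
G=np.array([462.5,-252,30.]);tz=-np.cos(p)*z+np.sin(p)*f;R0=rot(tz,-np.cross(f,z))
h=np.array([np.cos(np.radians(60)),np.sin(np.radians(60)),0]);tf=np.cos(p)*h-np.sin(p)*z;Rf=rot(tf,-np.cross(-z,-h))
PG=np.array([500,-140,58.])
T=lambda o:print(o,{k:np.round(v,1) for k,v in monitor.observe().items() if k in("time","grip_width","grip_force","force","tool_pos")})
E
python3 - <<'E'
from a import *
print(kin.solve_ik(G+19*tz,R0),kin.solve_ik(PG+19*tf,Rf))
r.move_ptp(G-85*tz,R0); r.move_linear(G+19*tz,max_speed=100); T("at")
r.move_gripper(40); T("gripped")
t=G+19*tz; r.move_linear(t+[0,0,130]); T("up")
cap("wrist","w2")
r.move_ptp(PG+19*tf+[0,0,80],Rf); T("over"); cap("top","t2"); cap("scene","s2")
E
python3 -c "
import cv2,numpy as np
a=cv2.imread('pics/w2.png');b=cv2.imread('pics/t2.png')[130:280,250:480];b=cv2.resize(b,None,fx=2,fy=2)
c=cv2.imread('pics/s2.png')[150:300,200:460];c=cv2.resize(c,None,fx=2,fy=2)
o=np.zeros((600,800,3),np.uint8);o[:250,:400]=cv2.resize(a,(400,250));o[280:580,:]=0;o[280:580,:460]=b;o[0:277,410:800]=cv2.resize(c,(390,225))[:277] if 0 else cv2.copyMakeBorder(cv2.resize(c,(390,225)),0,52,0,0,0);cv2.imwrite('pics/m2.png',o)"
```

```text
[-0.71763572  0.43111802 -1.04834477 -0.4139918   0.14348232 -0.25292634] [-0.89643624  0.82249535 -0.41037375  0.90076931  0.93825436  0.90696509]
at {'time': np.float64(4.0), 'tool_pos': array([ 471.2, -256. ,   13.9]), 'force': array([ 0. , -0.8,  0.2]), 'grip_force': np.float64(0.0), 'grip_width': np.float64(85.6)}
gripped {'time': np.float64(4.4), 'tool_pos': array([ 471.2, -256.1,   14.3]), 'force': array([-3.4,  0.6,  7.1]), 'grip_force': np.float64(60.4), 'grip_width': np.float64(53.4)}
up {'time': np.float64(5.5), 'tool_pos': array([ 470.4, -255.3,  142.5]), 'force': array([-0.2,  0.6, -1.6]), 'grip_force': np.float64(61.3), 'grip_width': np.float64(53.6)}
over {'time': np.float64(6.6), 'tool_pos': array([ 508. , -125.6,  127.8]), 'force': array([ 0.1, -0.7, -2. ]), 'grip_force': np.float64(61.4), 'grip_width': np.float64(53.2)}
```

View pics/m2.png

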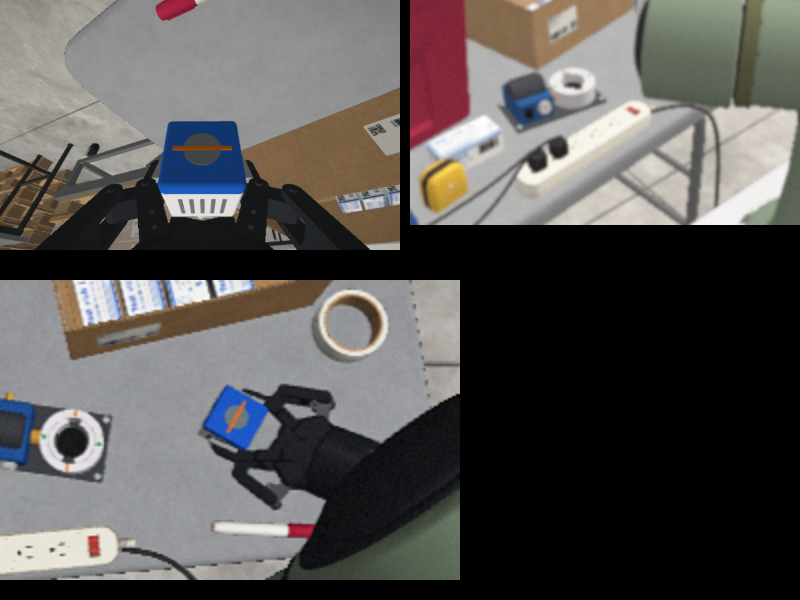

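The cartridge is held square between the pads with its blue top and orange bar up, and the top view crop shows it upright at about (235,415). I'll lower it until it touches the table, let go, and back off.

Run:
```python
from a import *
b=PG+19*tf
r.move_linear(b+[0,0,8],max_speed=100); r.sleep(.2); f0=monitor.observe()["force"][2]
dz=8
while dz>-6:
    dz-=1; r.move_linear(b+[0,0,dz],max_speed=20); F=monitor.observe()["force"][2]
    if F-f0>2.5: break
T(("contact",dz,F-f0))
s=monitor.observe();np.savez("stand.npz",pos=s["tool_pos"],rot=s["tool_rot"])
r.move_gripper(85); T("open"); r.sleep(.3)
r.move_linear(b+[0,0,dz]-100*tf,max_speed=120)
r.move_linear(b+[0,0,dz+120]-100*tf)
# look over cartridge with tool down, orientation for the re-grasp
for az in (60,-120,-30,150):
    q=kin.solve_ik([500,-140,90],down(np.radians(az))); print(az,None if q is None else np.round(q,2))
for az in (0,90,180,-90): 
    q=kin.solve_ik([490,43,90],down(np.radians(az))); print("sock",az,None if q is None else np.round(q,2))
T("clear"); c=cap("top","t3"); 
k,b=blobs(c,(100,120,60),(125,255,255),(330,160,420,260),20); print(b[:2]); print(ray(c,*b[0][1],89))
```

```text
('contact', 1, np.float64(9.963727546190832)) {'time': np.float64(9.5), 'tool_pos': array([ 508.4, -125.8,   50.7]), 'force': array([-3.7, -2.8,  7.8]), 'grip_force': np.float64(62.5), 'grip_width': np.float64(53.6)}
open {'time': np.float64(9.9), 'tool_pos': array([ 508.2, -125.7,   49.4]), 'force': array([ 0.1,  0.4, -0.8]), 'grip_force': np.float64(0.0), 'grip_width': np.float64(84.9)}
60 [-0.42  0.41 -0.47  0.69  0.    0.11]
-120 [-0.42  0.41 -0.47  0.69 -0.   -3.03]
-30 [-0.42  0.41 -0.47  0.69  0.    1.68]
150 [-0.42  0.41 -0.47  0.69  0.   -1.46]
sock 0 [-0.06  0.37 -0.54  0.66  0.    1.51]
sock 90 [-0.06  0.37 -0.54  0.66  0.   -0.06]
sock 180 [-0.06  0.37 -0.54  0.66  0.   -1.63]
sock -90 [-0.06  0.37 -0.54  0.66  0.    3.08]
clear {'time': np.float64(12.2), 'tool_pos': array([ 464.7, -200.4,  218.9]), 'force': array([ 0.3,  0. , -0.5]), 'grip_force': np.float64(0.0), 'grip_width': np.float64(84.9)}
[(410, [362.2, 203.8])]
[ 500.48071132 -135.78605254   89.        ]
```

```bash
cat >> h.py <<'E'
def sock(c,ctr):
    u,v=proj(c,ctr).astype(int);roi=(max(u-90,0),max(v-90,0),min(u+90,640),min(v+90,400))
    _,o=blobs(c,(8,140,120),(22,255,255),roi,10);_,g=blobs(c,(45,100,60),(85,255,255),roi,5)
    return [(x[0],x[1],ray(c,*x[1],37).round(1).tolist()) for x in o],[(x[0],x[1],ray(c,*x[1],37).round(1).tolist()) for x in g]
E
python3 - <<'E'
from a import *
r.move_ptp([480,43,200],down(np.pi/2)); w=cap("wrist","w4"); np.savez("w4.npz",**w)
o,g=sock(w,[490,43,37]); print(*o,sep="\n"); print("green",*g,sep="\n")
r.move_ptp([495,-139,210],down(np.radians(60))); w=cap("wrist","w5"); np.savez("w5.npz",**w)
u,v=proj(w,[500,-139,89]).astype(int); print(u,v)
_,b=blobs(w,(8,140,120),(22,255,255),(u-70,v-70,u+70,v+70),10); print(b,[ray(w,*x[1],89).round(1) for x in b[:3]])
T("t")
E
python3 -c "
import cv2,numpy as np
o=np.vstack([cv2.imread(f'pics/w{i}.png')[0:290,60:600] for i in (4,5)]);cv2.imwrite('pics/m4.png',o)"
```

```text
(140, [370.2, 197.1], [494.2, 94.5, 37.0])
(42, [396.8, 242.3], [549.1, 127.9, 37.0])
(17, [334.3, 164.6], [458.0, 54.6, 37.0])
(14, [325.2, 224.0], [526.0, 45.0, 37.0])
green
(16, [298.5, 191.5], [487.6, 15.8, 37.0])
(14, [360.5, 199.7], [497.2, 83.9, 37.0])
326 200
[(119, [329.2, 200.3]), (30, [328.0, 160.5])] [array([ 501.2, -136.3,   89. ]), array([ 467.5, -118.4,   89. ])]
t {'time': np.float64(14.2), 'tool_pos': array([ 494.4, -138.3,  209.5]), 'force': array([0.4, 0.3, 0.2]), 'grip_force': np.float64(0.0), 'grip_width': np.float64(85.1)}
```

View pics/m4.png

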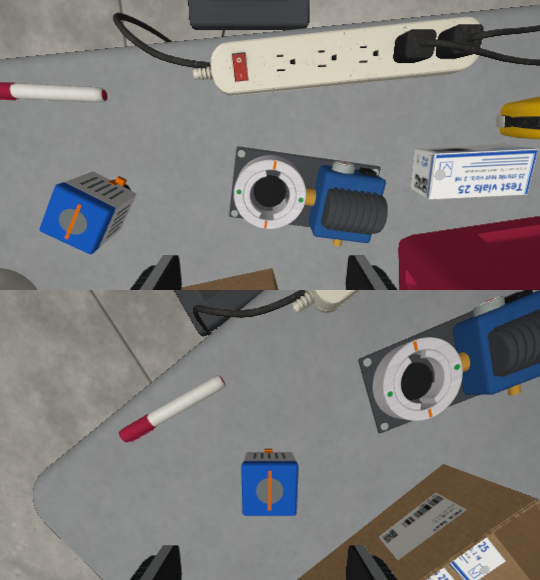

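The socket marks agree: the orange midpoint is (492.0, 49.8), the green midpoint is (492.4, 49.9), and its own x points at -8.0°. The cartridge stands free, its bar centred at (501.2, -136.3) and running at -30°. I'll take it from above, closing across the lugs.

Run:
```python
from a import *
D=down(np.radians(60))
r.move_linear([501.8,-136.8,140],D); r.move_linear([501.8,-136.8,49],max_speed=80); T("at")
r.move_gripper(40); T("grip"); r.move_linear([501.8,-136.8,200]); r.sleep(.2); T("up")
A=down(np.radians(82)); r.move_ptp([492,49.5,180],A); r.sleep(.2); w=cap("wrist","w6"); np.savez("w6.npz",**w); T("over")
s=monitor.observe(); p=np.array(s["tool_pos"]); 
u,v=proj(w,p+[0,0,40]).astype(int); print(u,v)
k,b=blobs(w,(8,140,120),(22,255,255),(u-90,v-90,u+90,v+90),10); print(b)
X=ray(w,*b[0][1],p[2]+40); M=Ro.from_rotvec(s["tool_rot"]).as_matrix(); print("bar in tool",M.T@(X-p)); print(M.round(4).tolist())
l=cv2.fitLine(np.argwhere(k)[:,::-1].astype(np.float32),2,0,.01,.01).ravel(); P=[ray(w,l[2]+e*l[0],l[3]+e*l[1],p[2]+40) for e in(-20,20)]; d=P[1]-P[0]; print("bar az",np.degrees(np.arctan2(d[1],d[0])))
```

```text
at {'time': np.float64(16.1), 'tool_pos': array([ 502.2, -137. ,   49.5]), 'force': array([-0.5,  0.1, -0.6]), 'grip_force': np.float64(0.0), 'grip_width': np.float64(84.6)}
grip {'time': np.float64(16.5), 'tool_pos': array([ 502.4, -137. ,   49.6]), 'force': array([ 0.5, -0.1,  4.6]), 'grip_force': np.float64(63.6), 'grip_width': np.float64(53.3)}
up {'time': np.float64(17.8), 'tool_pos': array([ 501.3, -136.6,  199.1]), 'force': array([ 0.5, -0.1, -2.5]), 'grip_force': np.float64(63.2), 'grip_width': np.float64(53.0)}
over {'time': np.float64(18.8), 'tool_pos': array([492.4,  48.3, 180.1]), 'force': array([-0.9,  0.2, -2.7]), 'grip_force': np.float64(63.3), 'grip_width': np.float64(53.5)}
322 307
[(539, [323.1, 301.0]), (56, [404.3, 228.8])]
bar in tool [  3.30613357   0.22432299 -40.00136103]
[[-0.9899, 0.1415, 0.0004], [0.1415, 0.9899, -0.0002], [-0.0004, -0.0001, -1.0]]
bar az 140.3193212766573
```

View pics/w6.png

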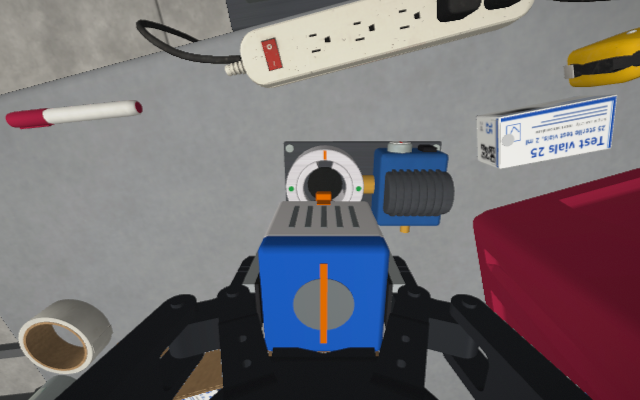

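The cartridge is held upright. Its bar runs from (323,264) to (323,343), in line with the near lug at (323,198). The socket beyond shows green dots at (291,188) and (358,188) and an orange mark at (325,155). I'll use the lug edge and the dots to refine the relative offset.

Run:
```python
from h import *
w={k:v for k,v in np.load("w6.npz").items()}; p=np.array([492.4,48.3,180.1]);M=np.array([[-0.9899,0.1415,0.0004],[0.1415,0.9899,-0.0002],[-0.0004,-0.0001,-1.0]])
k,o=blobs(w,(5,140,90),(22,255,255),(300,185,345,212),5);ys,xs=np.nonzero(k);print("lug",o,xs.min(),xs.max(),ys.min(),ys.max())
X=ray(w,xs.mean(),ys.min()-.5,p[2]-41.5); print("lug low outer edge in tool",M.T@(X-p),"expect x 27")
kb,_=blobs(w,(8,140,120),(22,255,255),(305,250,345,360),20);ys,xs=np.nonzero(kb);print("bar",xs.min(),xs.max(),ys.min(),ys.max(),xs[ys<275].mean(),xs[ys>335].mean())
for v in (ys.min()-.5,ys.max()+.5): print((M.T@(ray(w,xs.mean(),v,p[2]+39.5)-p)).round(2))
_,g=blobs(w,(45,100,60),(85,255,255),(270,170,380,205),4);G=[ray(w,*x[1],37) for x in g[:2]];print(g,(G[0]+G[1])/2)
_,o=blobs(w,(8,140,120),(22,255,255),(310,145,340,170),4);print(o,ray(w,*o[0][1],37))
```

```text
lug [(196, [323.2, 197.8])] 315 331 192 204
lug low outer edge in tool [26.76071061  0.2416532  41.4886191 ] expect x 27
bar 320 327 264 342 323.0 323.0
[ 20.62   0.22 -39.51]
[-18.86   0.24 -39.49]
[(17, [290.6, 188.5]), (16, [358.2, 188.4])] [492.44321874  49.75706334  37.        ]
[(16, [324.5, 154.5])] [458.14947796  54.70034786  37.        ]
```

Run:
```python
from a import *
A=down(np.radians(82)); tgt=np.array([492.9,49.5]); cmd=tgt.copy()
r.move_linear([*cmd,95],A,max_speed=100)
for i in range(2):
    r.sleep(.15); e=tgt-np.array(monitor.observe()["tool_pos"])[:2]; cmd+=e; print("err",e); r.move_linear([*cmd,92-i],A,max_speed=20)
r.sleep(.2); T("pre"); F0=np.array(monitor.observe()["force"])
z=91
while z>59:
    z-=1.5; r.move_linear([*cmd,z],A,max_speed=25); s=monitor.observe(); d=np.array(s["force"])-F0
    print(z,np.round(s["tool_pos"],1),d.round(1))
    if np.linalg.norm(d)>(14 if z>66 else 22): print("stop");break
np.save("cmd.npy",[*cmd,z,*F0]); T("end")
```

```text
err [-0.5634367   0.00420705]
err [ 0.53486097 -0.00594644]
pre {'time': np.float64(20.9), 'tool_pos': array([492.9,  49.5,  91. ]), 'force': array([-0.2,  0.3, -1.6]), 'grip_force': np.float64(63.2), 'grip_width': np.float64(53.2)}
89.5 [492.8  49.5  89.4] [ 0.6 -0.5 -0.9]
88.0 [492.7  49.5  87.9] [ 0.6 -0.4 -0.3]
86.5 [492.8  49.5  86.4] [ 0.6 -0.5 -0.1]
85.0 [492.8  49.5  84.9] [-0.1 -0.1  0.3]
83.5 [492.8  49.5  83.4] [ 0.4 -0.1  0.3]
82.0 [492.8  49.5  81.9] [ 0.1 -0.7 -0.8]
80.5 [492.8  49.5  80.4] [-0.  -0.2  0.2]
79.0 [492.7  49.5  78.9] [ 0.9 -0.6 -0.4]
77.5 [492.8  49.5  77.4] [-0.3 -0.3 -0.4]
76.0 [492.8  49.5  75.9] [ 0.2  0.1 -0. ]
74.5 [492.8  49.5  74.4] [-0.1 -0.5 -0.9]
73.0 [492.8  49.5  72.9] [-0.9  0.1 -0. ]
71.5 [492.8  49.5  71.4] [-0.3 -0.9  0. ]
70.0 [493.   49.5  70.2] [-0.9 -1.   1.4]
68.5 [493.   49.5  68.6] [-0.4 -0.1  2.6]
67.0 [493.   49.5  67.1] [-0.2 -1.   3.7]
65.5 [493.   49.5  65.6] [-0.  -0.2  4.4]
64.0 [493.   49.5  64.1] [-0.5 -0.4  6.7]
62.5 [493.   49.5  62.6] [-1.1 -0.3  6.9]
61.0 [493.   49.5  61.2] [-0.  -1.3  7.9]
59.5 [493.   49.5  59.8] [-1.7 -0.7  8.6]
58.0 [493.1  49.5  59.5] [-4.9 -0.9 20.5]
end {'time': np.float64(26.4), 'tool_pos': array([493.1,  49.5,  59.5]), 'force': array([-5. , -0.6, 18.8]), 'grip_force': np.float64(65.5), 'grip_width': np.float64(53.3)}
```

Run:
```python
from a import *
c=np.load("cmd.npy"); cmd=c[:2]; F0=c[3:]
r.move_linear([*cmd,60],max_speed=10)
for az in range(72,-12,-10):
    r.move_ptp([*cmd,60],down(np.radians(az))); s=monitor.observe(); d=np.array(s["force"])-F0
    y=Ro.from_rotvec(s["tool_rot"]).as_matrix()[:,1]
    print(az,np.degrees(np.arctan2(y[1],y[0])).round(1),np.round(s["tool_pos"],1),d.round(1),np.round(s["wrist_torque"],2),round(s["time"],1))
    if np.linalg.norm(d)>30 or abs(s["wrist_torque"][2])>1.5: print("stop");break
```

```text
72 72.0 [493.5  49.5  60.5] [-0.4 -0.5  8.2] [ 0.03  0.17 -0.07] 27.0
62 62.0 [493.7  49.4  60.5] [-0.3 -0.8  7.2] [ 0.02  0.08 -0.07] 27.3
52 52.0 [493.8  49.4  60.5] [ 1.4 -0.6  7.8] [-0.05  0.07 -0.08] 27.6
42 42.0 [493.9  49.4  60.6] [-0.3 -0.3  7.9] [-0.03  0.04 -0.05] 27.9
32 32.0 [493.9  49.4  60.6] [-0.1 -0.   7.5] [-0.01  0.03 -0.02] 28.2
22 22.0 [493.9  49.4  60.6] [-0.  -0.4  7.2] [-0.05  0.02 -0.06] 28.5
12 12.0 [493.9  49.4  60.6] [-0.5 -0.5  7.7] [-0.1   0.1  -0.04] 28.8
2 2.0 [493.9  49.4  60.6] [ 0.1 -0.4  8.3] [-0.02 -0.   -0.03] 29.1
-8 -8.0 [493.9  49.3  60.6] [ 0.  -0.4  7.7] [-0.02  0.09 -0.07] 29.4
```

```bash
python3 - <<'E'
from a import *
c=np.load("cmd.npy"); cmd=c[:2]-[.8,-.1]
for z in (61.5,63,64,64.8): r.move_linear([*cmd,z],max_speed=15); T(z)
r.move_gripper(80); r.sleep(.3); T("open")
r.move_linear([*cmd,190],max_speed=100); r.move_linear([*(cmd-[15,0]),215]); r.sleep(.2)
w=cap("wrist","w7"); T("clear")
u,v=proj(w,[492.5,49.7,122]).astype(int)
k,b=blobs(w,(8,140,120),(22,255,255),(u-45,v-45,u+45,v+45),20); print(b,ray(w,*b[0][1],104.5))
E
python3 -c "
import cv2
cv2.imwrite('pics/w7c.png',cv2.resize(cv2.imread('pics/w7.png')[60:300,200:500],None,fx=2,fy=2))"
```

```text
61.5 {'time': np.float64(29.6), 'tool_pos': array([493.8,  49.3,  62.3]), 'force': array([ 1. , -0.1,  5.7]), 'grip_force': np.float64(63.9), 'grip_width': np.float64(53.4)}
63 {'time': np.float64(29.9), 'tool_pos': array([493.8,  49.4,  63.7]), 'force': array([ 3.7, -0.4,  4.8]), 'grip_force': np.float64(63.7), 'grip_width': np.float64(53.2)}
64 {'time': np.float64(30.1), 'tool_pos': array([492.9,  49.5,  64.3]), 'force': array([ 4.1, -0.1,  4.5]), 'grip_force': np.float64(63.7), 'grip_width': np.float64(53.2)}
64.8 {'time': np.float64(30.4), 'tool_pos': array([492.1,  49.6,  64.8]), 'force': array([ 3.1, -0.6,  3.6]), 'grip_force': np.float64(63.6), 'grip_width': np.float64(53.3)}
open {'time': np.float64(31.1), 'tool_pos': array([492. ,  49.6,  64.8]), 'force': array([-0.5, -0.8, -0. ]), 'grip_force': np.float64(0.0), 'grip_width': np.float64(80.0)}
clear {'time': np.float64(33.1), 'tool_pos': array([476.9,  49.6, 214.3]), 'force': array([ 0.6, -0.1,  0.1]), 'grip_force': np.float64(0.0), 'grip_width': np.float64(80.0)}
[(117, [339.9, 194.5])] [491.92290062  51.40815668 104.5       ]
```

View pics/w7c.png

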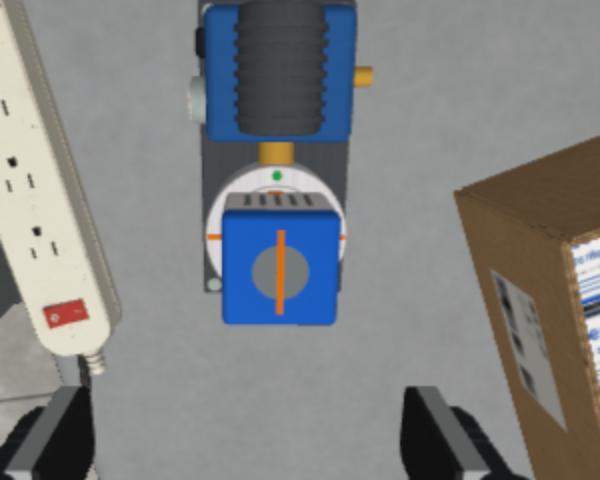

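The crop shows the cartridge upright in the socket. Its bar, centred at (281,272), points at the green dot at (277,175) and stands at right angles to the orange marks, about 2 mm from the axis. The gripper is clear.

```bash
python3 -c "
from bench import r
print(r.finish_job())"
```

```text
the job is handed in; nothing more can be done
None
```

I stood the cartridge on its foot and let go, then fitted it in the pump's socket and twisted it a quarter turn so it sprang up with its lugs at the green dots; I then released it and handed the job in at about 33 s (no verdict was returned).

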